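Open the bayonet pressure cap of a glue pot on the packing bench

TASK

Open the glue pressure pot for refilling: turn its cap anticlockwise to the first stop, push it down there against its spring, turn it on past the stop until it is free, and lift it off. Stand the cap upright, grip bar up, in the grey tray and let go. Never force the cap, and set it down gently without dropping it, and leave the roll of tape, the carton and the jar where they are.

Things in the scene. Friction and masses are not known exactly. Their poses are not given: they have to be found in the camera images.
- pot: Aluminium pressure pot fixed to the bench: upright cylinder 156 mm across, with a steel filler neck 90 mm across on top whose flat deck is 150 mm above the bench. Origin: centre of the underside; z up. A gauge juts out to -x, a tap to -y, both below 90 mm. The push or jam force between cap and pot must stay below 40 N.
- pot_mouth (a point): Centre of the deck of the neck (bore 39 mm). A steel collar on it (radius 42, tops 19 mm above the deck) has two opposite claws hooked over the cap's ears; a tooth under each is the first stop. The collar's angle differs from pot to pot and is not given: the stop comes 0.16 to 0.81 rad anticlockwise (from above) of the start angle of the cap and must be felt.
- pot_axis (a point): Point on the pot's axis, 14 mm above the deck (underside of the claws). Short of the stop the cap goes down only 1 mm, then is solid; within 0.06 rad of the stop it goes down 8 mm and must go over 6 mm to pass the tooth: push about 9.5 N at 6 mm, 11 N at 8 mm (5 N + 0.7 N per mm). 0.6 rad (up to 1.5) past the stop the ears are clear; lift straight up.
- cap_grip (a point): Centre of the cap's upright black grip bar, 46 mm above the cap's underside, 12 mm below the bar's top. Bar 46 mm long along x, 12 mm wide along y, 32 mm tall, z up. At the start 194 mm above the bench, bar within 0.06 rad of the pot's x axis, ears up against the claws. Turning it takes under 0.3 Nm; at the stop, 0.1 Nm more per 0.01 rad. Torque left on the stop adds friction to the push.
- cap_ear (a point): Point in one of the cap's two ears, 33 mm from the cap's axis along its x, 13 mm above its underside. The ears are flat, 10 mm wide, 6 mm thick, 70 mm over both, in line with the grip bar.
- cap: The loose cap, about 0.18 kg, 58 mm tall; origin: centre of its underside, axes as cap_grip. From below: rubber plug 35 mm across, 10 mm tall (reaching 2 mm into the bore at the start); aluminium disc 50 mm across, 6 mm thick, with the ears; black hub 44 mm across, 10 mm tall; grip bar.
- tray: Shallow open grey plastic tray fixed to the bench, 170 by 170 mm outside, 22 mm tall, wall and floor 4 mm thick. Origin: centre of its underside; z up.
- tape_roll: Bystander: roll of clear tape lying flat, 100 mm across, 48 mm tall; origin: centre of its underside.
- carton: Bystander: small cardboard carton 100 x 80 x 70 mm; origin: centre of its underside.
- glue_bottle: Bystander: closed jar 54 mm across, 100 mm tall; origin: centre of its underside.
Mind the look-alikes: they are no part of the job. There is more than one size of the cap; the one meant has the size given above.

How it is judged:
By the outcome, as a careful person would: the job done as asked, in the order asked, and still so for the second after the job is handed in, with the robot touching nothing.
It also fails if it takes over 69 s, if anything falls off the work surface, if the arm or the gripper's body presses on something with over 40 N, if the wrist force passes 120 N, or if a joint passes its speed limit or range.

ROBOT

A 7-joint arm with a two-finger parallel gripper is mounted at the origin on the work surface. World frame = base frame: x ahead of the robot, y to its left, z up, the work surface at z = 0. Lengths are in m, angles in rad, forces in N, time in s.
With the tool pointing down it reaches from about 0.35 to 0.9 m from the base axis. Payload 7.2 kg.
Tool frame: the origin (TCP) lies at the very end of the fingers, on their centre line; the grasp point (between the pads) lies 19 mm behind it; z points along the fingers, y is the direction in which the jaws open and shut (so a half turn about z gives the same grasp; the last joint's range is limited). The gripper opens to 85 mm and grips with 20 to 120 N. Pads are 22 mm wide; open, the fingers measure 114 mm over their backs; the gripper's body (76 mm by 85 mm) begins 54 mm behind the grasp point. The pads swing forward as they close: fully open they stand 13 mm farther back than shut.
Start: joints at [1.139, 0.411, -0.013, 1.596, 0.006, 1.134, -0.082], TCP at [0.222, -0.584, 0.231] pointing down, gripper open.
Joint ranges: [-2.95, 2.95], [-0.29, 1.99], [-1.47, 1.44], [0.14, 2.54], [-1.03, 4.17], [0.13, 1.85], [-2.86, 2.86]. Speed limits (rad/s): [2.39, 2.39, 3.01, 3.01, 3.14, 3.14, 3.14].

INTERFACE

Orientations are given as a unit quaternion [w, x, y, z].
In Python, from station import robot gives the robot as it stands.
- The arm moves only by the tool arm_command, never from a script. Its argument "rows" is a list that holds one entry, the list of rows, each a list of 6 numbers: the shift along the world's x, y, z in mm, then the turn, a rotation vector about the world's x, y, z in degrees. A call has exactly 5 rows; each row shifts and turns the commanded pose from where the row before left it; what a row does not reach is not made up. A row lasts 1/10 s, in which the tool goes at most 50 mm and 8.59 degrees, less where a joint would pass 70% of its speed; a pose out of reach is approached as far as the arm can. A call is refused whole if a number of a shift passes 50 or a number of a turn 8.59, either way. A call with a gripper value outside its range is refused whole. "jaw" is the closure in counts, from 0 (fully open) to 255 (shut), set as the call begins (left out, the last holds). The fingers move at their own pace and stop on an object; "force" is the grip in N (left out, the last holds). Time passes only in rows, so rows that do not move let the fingers close, or fill a call up. It gives the time, the measured TCP pose, the force and the opening at its end, in the units of the state.
- robot.sense(): the state, without advancing time (a new reading comes with each control period).
- robot.get_image(name): name is "scene" or "side" or "wrist"; returns (picture, depth): 384x512x3 uint8, red, green, blue; 384x512 float32, m along the optical axis (not along the pixel's ray), 0 where there is no reading.
- robot.camera_model(name): a dict with "fov_y" (degrees; the focal length in pixels is half the picture's height over the tangent of half this angle, whatever the lens; pixels are square), "cx", "cy" (the principal point, pixels), "rvec" (rotation vector, rad) and "tvec" (3), from world to camera coordinates, as OpenCV has them. Camera axes: x right, y down, z forward; pixel columns grow to the right and rows downward; lengths in m; the calibration is good to about 2 mm. A picture is of the moment at which its call begins: read the wrist's pose just before it. camera_model takes no time and is no camera call; for the wrist camera it gives the pose at the moment of the call.
- robot.job_done(): hands the job in, once; it reports no verdict.
The state is a dict: "clock": time; "joints": joint angles; "qvel": joint speeds; "effort": joint torques, N m; "ee_pos": TCP position; "tool_rot": TCP orientation; "contact_force": force on the tool from outside, world axes, zero at the start; "torque": the same for the moment, N m; "width": finger opening in m.
Only numpy, scipy, OpenCV 4.12 (cv2) and the standard library are available. Lean on these libraries where they do the work, as an engineer would, in place of code of your own. Each camera call takes 0.05 s, during which the arm holds its last target.

## Working session

There is one attempt and no reset: what is moved stays moved. The work goes in short steps, Python scripts to look and compute and a tool call to move; the robot and the scene stay as the last step left them, time stands still between calls to the robot, and variables do not carry over. Pictures are saved under pics/ and viewed, and the job is handed in when it is done.

Besides the shell and the picture viewer there is one more tool, called after "Request:" as a command line: name --argument value ..., lists and objects as JSON in quotes. arm_command: Moves the arm, as the interface text tells. Its arguments: {"type":"object","properties":{"rows":{"type":"array","items":{"type":"array","items":{"type":"array","items":{"type":"number"}}}},"jaw":{"type":"number"},"force":{"type":"number"}},"required":["rows"]}

```bash
mkdir -p pics; cat > h.py <<'E'
import numpy as np, cv2
from station import robot
def grab(n,tag):
    m=robot.camera_model(n); p,d=robot.get_image(n)
    cv2.imwrite(f'pics/{tag}.png',p[:,:,::-1]); np.savez(f'pics/{tag}.npz',p=p,d=d,**{k:np.array(m[k]) for k in('fov_y','cx','cy','rvec','tvec')})
def load(tag): return np.load(f'pics/{tag}.npz')
def ray(z,u,v):
    f=192/np.tan(np.radians(float(z['fov_y']))/2); R=cv2.Rodrigues(z['rvec'])[0]
    c=-R.T@z['tvec'].ravel(); d=np.stack([(np.asarray(u)-z['cx'])/f,(np.asarray(v)-z['cy'])/f,np.ones_like(np.asarray(u,float))],-1)@R
    return c,d
def onplane(z,u,v,h):
    c,d=ray(z,u,v); return c+d*((h-c[2])/d[...,2])[...,None]
def cloud(z):
    v,u=np.mgrid[0:384,0:512]; c,d=ray(z,u,v); P=c+d*z['d'][...,None]; P[z['d']==0]=np.nan; return P
E
ls; python3 - <<'E'
from h import *
grab('scene','s0');grab('side','d0');grab('wrist','w0')
print(robot.sense()); print({n:robot.camera_model(n) for n in('scene','side','wrist')})
E
```

```text
h.py
pics
{'clock': 0.15, 'joints': array([ 1.13883811,  0.41179295, -0.0127141 ,  1.59680859,  0.0056063 ,
        1.13430506, -0.08219508]), 'qvel': array([-0.00118542, -0.00152743, -0.00122413, -0.00400679,  0.00038999,
        0.0017423 ,  0.00055999]), 'effort': array([ 1.25690654e-03, -6.01034975e+01,  6.82732109e-01, -2.99650937e+01,
        1.39969157e-02,  7.70799641e-03,  3.75584636e-05]), 'ee_pos': array([ 0.222208  , -0.58377473,  0.23061608]), 'tool_rot': array([-6.18411421e-04,  9.83502360e-01,  1.80894164e-01, -1.61460677e-04]), 'contact_force': array([ 0.08289888,  0.22631816, -0.12508224]), 'torque': array([-0.02825038, -0.03094783, -0.00135548]), 'width': 0.08546719577163737}
{'scene': {'fov_y': 53.02049524465025, 'cx': 260.63955678163603, 'cy': 184.87584479062969, 'rvec': array([ 2.39287135,  0.76340492, -0.27152781]), 'tvec': array([-0.42698197, -0.15695098,  1.53599959])}, 'side': {'fov_y': 50.47315332577395, 'cx': 250.73884807964978, 'cy': 191.13282371848175, 'rvec': array([ 2.14713776, -0.07520531,  0.05463862]), 'tvec': array([-0.54217464,  0.1140247 ,  1.06353387])}, 'wrist': {'fov_y': 59.024072671078144, 'cx': 253.03175009165776, 'cy': 189.9302422280056, 'rvec': array([-2.35858256,  1.6254214 ,  0.26517389]), 'tvec': array([-0.62425151, -0.04108203,  0.37970411])}}
```

View pics/s0.png

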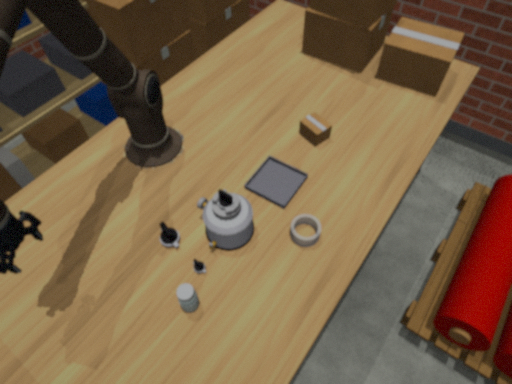

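View pics/d0.png

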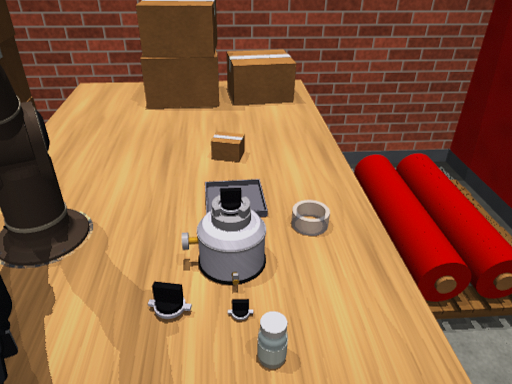

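View pics/w0.png

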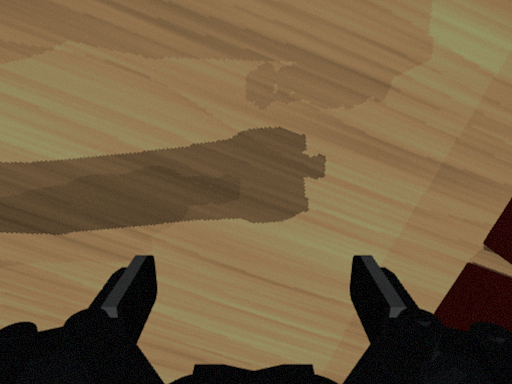

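The candidates for the cap, as scene pixel / side pixel:
- On the pot: (225,200) / (231,198).
- Large loose cap on the bench: (169,236) / (168,297).
- Small loose cap on the bench: (199,267) / (240,308).

The one meant is mounted on the pot. The jar is at (187,297), the tape at (306,230), the carton at (315,128) and the tray at (277,181). Next I measure them.

```bash
python3 - <<'E'
from h import *
for t,roi in(('s0',(185,265,175,255)),('d0',(180,285,180,290))):
    z=load(t);P=cloud(z);p=z['p'].astype(int)
    u0,u1,v0,v1=roi; S=np.zeros(P.shape[:2],bool);S[v0:v1,u0:u1]=1
    dark=p.max(2)<60
    bar=S&dark&(P[...,2]>.172)&(P[...,2]<.225)
    q=P[bar];print(t,'bar',len(q),q.min(0).round(4),q.max(0).round(4),q.mean(0).round(4))
    top=S&dark&(P[...,2]>.2005)&(P[...,2]<.212)
    q=P[top]; 
    if len(q)>4: print(' top',len(q),q.mean(0).round(4), cv2.minAreaRect((q[:,:2]*1000).astype(np.float32)))
    # pot side wall circle fit
    w=S&(P[...,2]>.03)&(P[...,2]<.1)&~dark; q=P[w]
    q=q[np.abs(q[:,:2]-np.median(q[:,:2],0)).max(1)<.1]
    from scipy.optimize import least_squares
    r=least_squares(lambda a:np.hypot(q[:,0]-a[0],q[:,1]-a[1])-.078,np.median(q[:,:2],0)+[0.03,0.03],loss='soft_l1',f_scale=.002)
    print(' pot',r.x.round(4),len(q),np.median(abs(r.fun)))
    d=S&(abs(P[...,2]-.150)<.004);q=P[d];print(' deck',q.mean(0) if len(q) else 0)
    # tray: bluish grey
    tr=(abs(P[...,2])<.03)&(p[...,2]>=p[...,0]-2)&(P[...,0]>.3)&(P[...,0]<1)&(p.max(2)>40)&(p.max(2)<140)
    n,l,st,c=cv2.connectedComponentsWithStats(tr.astype(np.uint8))
    for i in range(1,n):
        if st[i,4]>300:
            q=P[l==i];q=q[q[:,2]<.03];print(' tray?',st[i],q.mean(0).round(4),cv2.minAreaRect((q[:,:2]*1000).astype(np.float32)))
    I=cv2.resize(p[v0-25:v1,u0:u1].astype(np.uint8)[:,:,::-1],None,fx=6 if t=='s0' else 4,fy=6 if t=='s0' else 4,interpolation=cv2.INTER_CUBIC)
    cv2.imwrite(f'pics/crop_{t}.png',I[:600])
E
```

```text
s0 bar 130 [ 0.468  -0.1465  0.1726] [ 0.511  -0.1239  0.2101] [ 0.4909 -0.1329  0.1888]
 top 36 [ 0.4906 -0.1301  0.2059] ((490.0693359375, -129.42054748535156), (8.721346855163574, 40.8842887878418), 89.45286560058594)
 pot [ 0.5755 -0.2302] 554 0.014339473595272635
 deck [ 0.49040065 -0.13720034  0.1503516 ]
 tray? [ 246  158   60   49 1613] [0.5035 0.1268 0.0068] ((503.754150390625, 125.23634338378906), (170.6028289794922, 172.25100708007812), 2.0665981769561768)
d0 bar 369 [ 0.4648 -0.1502  0.172 ] [ 0.5089 -0.1202  0.2076] [ 0.4873 -0.1335  0.1893]
 top 96 [ 0.4872 -0.1301  0.2046] ((487.152587890625, -127.81097412109375), (43.486412048339844, 15.617156982421875), 1.2952595949172974)
 pot [ 0.4866 -0.1272] 1763 0.000940006829081283
 deck [ 0.48495511 -0.15455741  0.14944521]
 tray? [ 206  180   61   37 1026] [0.5182 0.1567 0.007 ] ((505.32757568359375, 124.65154266357422), (166.5629425048828, 177.2482147216797), 1.4751660823822021)
```

View pics/crop_d0.png

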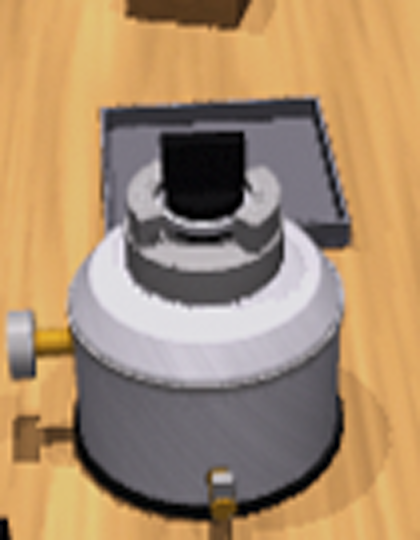

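View pics/crop_s0.png

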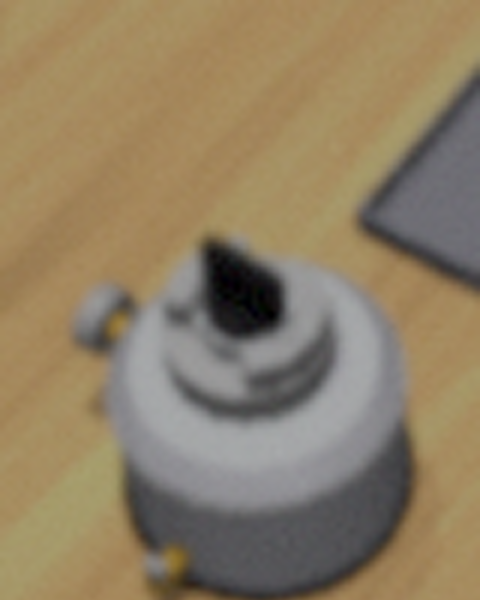

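The side crop shows the cap on the pot (bar about 43 mm long, top at z≈0.205, matching the 46 mm bar at 0.206), lying roughly along x under the claws. Pot ≈ (0.487, -0.128), tray ≈ (0.505, 0.125). I'm moving closer.

Request:
arm_command --rows '[[[10,25,15,0,0,-2],[15,30,15,0,0,-2],[20,35,15,0,0,-2],[20,35,15,0,0,-2],[20,35,10,0,0,-2]]]'

```text
clock: 0.65
ee_pos: [0.308, -0.4228, 0.3022]
tool_rot: [0.0, 0.996, 0.094, 0.0]
contact_force: [0.5, -0.3, -0.5]
width: 0.0854
```

Request:
arm_command --rows '[[[20,35,10,0,0,-2],[20,35,10,0,0,-2],[20,35,0,0,0,-2],[20,35,0,0,0,-2],[20,35,0,0,0,-2]]]'

```text
clock: 1.15
ee_pos: [0.4078, -0.2475, 0.3214]
tool_rot: [0.0, 1.0, 0.007, 0.0]
contact_force: [0.3, -1.3, -0.5]
width: 0.0852
```

```bash
python3 - <<'E'
from h import *
s=robot.sense();print(s['ee_pos'],s['tool_rot'],s['joints'])
z=robot.camera_model('wrist');R=cv2.Rodrigues(z['rvec'])[0];print('cam',-R.T@z['tvec'],R[2])
E
```

```text
[ 0.40782019 -0.24754038  0.32138943] [1.46658316e-04 9.99978051e-01 6.62332783e-03 8.95015959e-05] [ 0.64544596  0.0972563  -0.21833841  1.7970742   0.02237156  1.24934619
 -1.13650564]
cam [ 0.48914148 -0.24608199  0.46353944] [-0.31655636 -0.00513825 -0.94855979]
```

Request:
arm_command --rows '[[[20,30,0,0,0,-0.7],[20,30,0,0,0,0],[20,30,0,0,0,0],[15,20,0,0,0,0],[4,9,0,0,0,0]]]'

```text
clock: 1.65
ee_pos: [0.4875, -0.1275, 0.321]
tool_rot: [-0.0, 1.0, 0.003, 0.0]
contact_force: [-0.1, -0.8, -1.2]
width: 0.0854
```

Request:
arm_command --rows '[[[0,0,0,0,0,0],[0,0,0,0,0,0],[0,0,0,0,0,0],[0,0,0,0,0,0],[0,0,0,0,0,0]]]'

```text
clock: 2.15
ee_pos: [0.486, -0.1309, 0.3214]
tool_rot: [0.0, 1.0, 0.001, 0.0]
contact_force: [0.7, 0.0, 0.5]
width: 0.0854
```

```bash
python3 - <<'E'
from h import *
s=robot.sense();print(s['ee_pos'],s['tool_rot'],s['joints'],s['contact_force'])
grab('wrist','w1');z=load('w1');P=cloud(z);p=z['p']
m=(P[...,2]>.195)&(P[...,2]<.212)&(p.max(2)<70)
n,l,st,c=cv2.connectedComponentsWithStats(m.astype(np.uint8))
for i in range(1,n):
    if st[i,4]>100:
        q=P[l==i];print(st[i],q.mean(0),cv2.minAreaRect((q[:,:2]*1000).astype(np.float32)))
for lo,hi in((.145,.153),(.165,.172)):
    q=P[(P[...,2]>lo)&(P[...,2]<hi)&(p.max(2)>70)]
    if len(q): print(lo,len(q),q.mean(0),cv2.minEnclosingCircle((q[:,:2]*1000).astype(np.float32)))
E
```

```text
[ 0.48604154 -0.13089748  0.32138536] [1.53032597e-04 9.99999814e-01 5.89057861e-04 2.67848140e-05] [ 0.45995585  0.15428565 -0.33287977  1.73628792  0.05308367  1.25968313
 -1.45512814] [0.73244722 0.04185204 0.46042289]
[241 151  15  58 849] [ 0.48925612 -0.1267993   0.20499012] ((487.8218078613281, -126.65928649902344), (45.98579025268555, 11.480362892150879), 0.09806682169437408)
0.145 2297 [ 0.49129401 -0.12681771  0.14936316] ((487.42230224609375, -126.83380126953125), 45.03165054321289)
0.165 1726 [ 0.49633114 -0.12648496  0.16837701] ((487.68505859375, -127.12825012207031), 42.645477294921875)
```

View pics/w1.png

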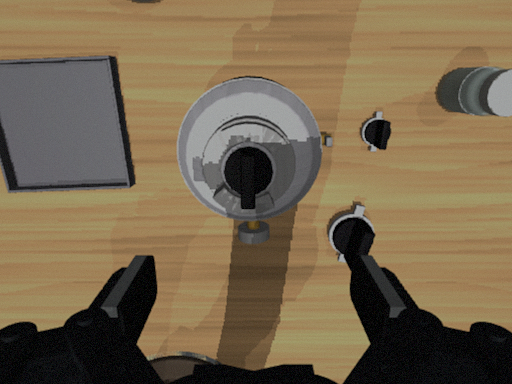

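The close view shows bar pixel (248,180): 46.0 x 11.5 mm, centre (0.4878, -0.1267), angle ≈ 0. The neck circle of r 45 is at (0.4874, -0.1268). All of that fits the cap described. The two loose caps at (376,131) and (350,235) are the look-alikes. Now I descend.

Request:
arm_command --rows '[[[1.6,4,-20,0,0,0],[0,0,-30,0,0,0],[0,0,-25,0,0,0],[0,0,-20,0,0,0],[0,0,-15,0,0,0]]]'

```text
clock: 2.7
ee_pos: [0.4874, -0.1263, 0.2099]
tool_rot: [-0.0, 1.0, 0.001, -0.001]
contact_force: [-0.4, 0.1, 0.3]
width: 0.0855
```

Request:
arm_command --rows '[[[0,0,-15,0,0,0],[0,0,-10,0,0,0],[0,0,-8,0,0,0],[0,0,0,0,0,0],[0,0,0,0,0,0]]]'

```text
clock: 3.2
ee_pos: [0.4882, -0.1262, 0.1787]
tool_rot: [0.0, 1.0, 0.001, 0.0]
contact_force: [-0.1, -0.3, -0.2]
width: 0.0855
```

```bash
python3 - <<'E'
from h import *
s=robot.sense();print(s['ee_pos'],s['tool_rot'],s['joints'],s['contact_force'],s['torque'])
E
```

```text
[ 0.48824436 -0.12618277  0.1786742 ] [6.55623597e-05 9.99999212e-01 1.23235825e-03 2.31010582e-04] [ 0.43422914  0.28530843 -0.33225438  1.92951649  0.11367202  0.94420391
 -1.52064016] [-0.05909086 -0.30095817 -0.17644458] [-0.00659905 -0.00438683  0.01014949]
```

Request:
arm_command --rows '[[[-0.4,-0.4,0,0,0,0],[0,0,0,0,0,0],[0,0,0,0,0,0],[0,0,0,0,0,0],[0,0,0,0,0,0]]]' --jaw 255 --force 60

```text
clock: 3.7
ee_pos: [0.4876, -0.1265, 0.1784]
tool_rot: [0.0, 1.0, 0.001, 0.0]
contact_force: [-0.2, 0.2, -0.1]
width: 0.0124
```

Request:
arm_command --rows '[[[0,0,0,0,0,0],[0,0,0,0,0,0],[0,0,0,0,0,0],[0,0,0,0,0,0],[0,0,0,0,0,0]]]'

```text
clock: 4.2
ee_pos: [0.4877, -0.1265, 0.1785]
tool_rot: [0.0, 1.0, 0.001, 0.0]
contact_force: [-1.6, 0.6, 4.3]
width: 0.0108
```

```bash
cat >> h.py <<'E'
def st():
    s=robot.sense();w,x,y,z=s['tool_rot'];yaw=2*np.arctan2(y,x)
    print('t',s['clock'],'pos',(s['ee_pos']*1000).round(2),'yaw',round(yaw,4),round(np.degrees(yaw),2),'F',s['contact_force'].round(2),'T',s['torque'].round(3),'w',round(s['width'],4),'q7',s['joints'][6].round(3))
E
python3 -c "
from h import *
st()"
```

```text
t 4.2 pos [ 487.7  -126.53  178.52] yaw 0.0026 0.15 F [-1.57  0.57  4.27] T [-0.034  0.379 -0.027] w 0.0108 q7 -1.52
```

Request:
arm_command --rows '[[[0,0,0,0,0,1.5],[0,0,0,0,0,1.5],[0,0,0,0,0,1.5],[0,0,0,0,0,1.5],[0,0,0,0,0,0]]]'

```text
clock: 4.7
ee_pos: [0.4878, -0.1265, 0.1784]
tool_rot: [-0.0, 0.999, 0.054, 0.0]
contact_force: [-0.3, 0.4, 5.3]
width: 0.011
```

```bash
python3 -c "
from h import *
st()"
```

```text
t 4.7 pos [ 487.82 -126.49  178.35] yaw 0.1087 6.23 F [-0.32  0.41  5.34] T [ 0.009 -0.003  0.042] w 0.011 q7 -1.42
```

Request:
arm_command --rows '[[[0,0,0.3,0,0,0.7],[0,0,0,0,0,0.7],[0,0,0,0,0,0.7],[0,0,0,0,0,0.7],[0,0,0,0,0,0]]]'

```text
clock: 5.2
ee_pos: [0.4877, -0.1265, 0.1786]
tool_rot: [0.0, 0.997, 0.078, 0.0]
contact_force: [1.4, 0.2, 1.4]
width: 0.0109
```

```bash
python3 -c "
from h import *
st()"
```

```text
t 5.2 pos [ 487.67 -126.52  178.56] yaw 0.1567 8.98 F [1.44 0.22 1.39] T [ 0.003 -0.344  0.   ] w 0.0109 q7 -1.375
```

Request:
arm_command --rows '[[[0,0,0,0,0,0.5],[0,0,0,0,0,0.5],[0,0,0,0,0,0.5],[0,0,0,0,0,0.5],[0,0,0,0,0,0.3]]]'

```text
clock: 5.7
ee_pos: [0.4875, -0.1265, 0.1785]
tool_rot: [-0.0, 0.995, 0.098, -0.0]
contact_force: [1.2, -0.3, 2.3]
width: 0.011
```

```bash
python3 -c "
from h import *
st()"
```

```text
t 5.7 pos [ 487.49 -126.47  178.53] yaw 0.1969 11.28 F [ 1.21 -0.27  2.29] T [ 0.067 -0.289 -0.089] w 0.011 q7 -1.337
```

Request:
arm_command --rows '[[[0,0,0,0,0,0.5],[0,0,0,0,0,0.5],[0,0,0,0,0,0.5],[0,0,0,0,0,0.5],[0,0,0,0,0,0.3]]]'

```text
clock: 6.2
ee_pos: [0.4874, -0.1265, 0.1786]
tool_rot: [-0.0, 0.993, 0.118, -0.0]
contact_force: [-0.2, 0.5, 2.1]
width: 0.011
```

```bash
python3 -c "
from h import *
st()"
```

```text
t 6.2 pos [ 487.42 -126.52  178.55] yaw 0.2369 13.57 F [-0.18  0.48  2.07] T [ 0.044 -0.087 -0.052] w 0.011 q7 -1.299
```

Request:
arm_command --rows '[[[0,0,0,0,0,0.5],[0,0,0,0,0,0.5],[0,0,0,0,0,0.5],[0,0,0,0,0,0.5],[0,0,0,0,0,0.3]]]'

```text
clock: 6.7
ee_pos: [0.4874, -0.1265, 0.1786]
tool_rot: [-0.0, 0.99, 0.138, -0.0]
contact_force: [0.2, 0.5, 2.3]
width: 0.0108
```

```bash
python3 -c "
from h import *
st()"
```

```text
t 6.7 pos [ 487.45 -126.52  178.56] yaw 0.2771 15.88 F [0.15 0.45 2.31] T [ 0.074  0.036 -0.089] w 0.0108 q7 -1.262
```

Request:
arm_command --rows '[[[0,0,0,0,0,0.5],[0,0,0,0,0,0.5],[0,0,0,0,0,0.5],[0,0,0,0,0,0.5],[0,0,0,0,0,0.3]]]'

```text
clock: 7.2
ee_pos: [0.4875, -0.1265, 0.1786]
tool_rot: [-0.0, 0.987, 0.158, -0.0]
contact_force: [-0.0, -0.5, 2.4]
width: 0.0109
```

```bash
python3 -c "
from h import *
st()"
```

```text
t 7.2 pos [ 487.51 -126.52  178.56] yaw 0.3172 18.17 F [-0.01 -0.52  2.41] T [ 0.024  0.18  -0.064] w 0.0109 q7 -1.224
```

Request:
arm_command --rows '[[[0,0,0,0,0,0.5],[0,0,0,0,0,0.5],[0,0,0,0,0,0.5],[0,0,0,0,0,0.5],[0,0,0,0,0,0.3]]]'

```text
clock: 7.7
ee_pos: [0.4876, -0.1265, 0.1786]
tool_rot: [-0.0, 0.984, 0.178, -0.0]
contact_force: [0.5, -0.1, 2.4]
width: 0.0107
```

```bash
python3 -c "
from h import *
st()"
```

```text
t 7.7 pos [ 487.58 -126.52  178.56] yaw 0.3574 20.48 F [ 0.55 -0.05  2.4 ] T [ 0.017  0.089 -0.065] w 0.0107 q7 -1.187
```

Request:
arm_command --rows '[[[0,0,0,0,0,0.5],[0,0,0,0,0,0.5],[0,0,0,0,0,0.5],[0,0,0,0,0,0.5],[0,0,0,0,0,0.3]]]'

```text
clock: 8.2
ee_pos: [0.4876, -0.1265, 0.1785]
tool_rot: [-0.0, 0.98, 0.197, -0.0]
contact_force: [-0.5, 0.8, 0.6]
width: 0.0108
```

```bash
python3 -c "
from h import *
st()"
```

```text
t 8.2 pos [ 487.55 -126.53  178.53] yaw 0.3975 22.77 F [-0.53  0.84  0.55] T [-0.021  0.08  -0.134] w 0.0108 q7 -1.149
```

Request:
arm_command --rows '[[[0,0,0,0,0,0.4],[0,0,0,0,0,0.4],[0,0,0,0,0,0.4],[0,0,0,0,0,0],[0,0,0,0,0,0]]]'

```text
clock: 8.7
ee_pos: [0.4875, -0.1264, 0.1786]
tool_rot: [-0.0, 0.978, 0.207, -0.0]
contact_force: [-1.0, -0.4, 0.7]
width: 0.0111
```

```bash
python3 -c "
from h import *
st()"
```

```text
t 8.7 pos [ 487.53 -126.45  178.56] yaw 0.4178 23.94 F [-1.02 -0.41  0.7 ] T [ 0.117  0.052 -0.258] w 0.0111 q7 -1.13
```

Request:
arm_command --rows '[[[0,0,0,0,0,0.4],[0,0,0,0,0,0.4],[0,0,0,0,0,0],[0,0,0,0,0,0],[0,0,0,0,0,0]]]'

```text
clock: 9.2
ee_pos: [0.4875, -0.1264, 0.1786]
tool_rot: [-0.0, 0.977, 0.214, -0.0]
contact_force: [-0.5, 2.0, 0.1]
width: 0.0109
```

```bash
python3 -c "
from h import *
st()"
```

```text
t 9.2 pos [ 487.54 -126.45  178.56] yaw 0.4318 24.74 F [-0.51  1.97  0.15] T [ 0.236  0.054 -0.401] w 0.0109 q7 -1.117
```

The stop is felt: torque rises by about 10 Nm/rad from yaw ≈ 0.40. I'm backing off to take the torque away, then pushing.

Request:
arm_command --rows '[[[0,0,0,0,0,-0.7],[0,0,0,0,0,-0.7],[0,0,0,0,0,-0.6],[0,0,-0.5,0,0,0],[0,0,-0.5,0,0,0]]]'

```text
clock: 9.7
ee_pos: [0.4876, -0.1264, 0.178]
tool_rot: [0.0, 0.98, 0.197, 0.0]
contact_force: [-2.6, 0.8, 6.2]
width: 0.0107
```

```bash
python3 -c "
from h import *
st()"
```

```text
t 9.7 pos [ 487.61 -126.41  178.02] yaw 0.3973 22.76 F [-2.59  0.79  6.22] T [ 0.315  0.665 -0.041] w 0.0107 q7 -1.15
```

Request:
arm_command --rows '[[[0,0,-0.4,0,0,0],[0,0,-0.4,0,0,0],[0,0,-0.4,0,0,0],[0,0,-0.4,0,0,0],[0,0,0,0,0,0]]]'

```text
clock: 10.2
ee_pos: [0.4876, -0.1264, 0.1766]
tool_rot: [0.0, 0.98, 0.197, 0.0]
contact_force: [-2.8, 1.6, 6.4]
width: 0.011
```

```bash
python3 -c "
from h import *
st()"
```

```text
t 10.2 pos [ 487.62 -126.44  176.56] yaw 0.3973 22.76 F [-2.8   1.63  6.43] T [ 0.381  0.663 -0.085] w 0.011 q7 -1.151
```

Request:
arm_command --rows '[[[0,0,-0.6,0,0,0],[0,0,-0.6,0,0,0],[0,0,-0.6,0,0,0],[0,0,-0.6,0,0,0],[0,0,-0.6,0,0,0]]]'

```text
clock: 10.7
ee_pos: [0.4876, -0.1265, 0.1737]
tool_rot: [0.0, 0.98, 0.197, 0.0]
contact_force: [-3.9, 1.8, 9.1]
width: 0.011
```

```bash
python3 -c "
from h import *
st()"
```

```text
t 10.7 pos [ 487.64 -126.46  173.75] yaw 0.3972 22.76 F [-3.88  1.76  9.12] T [ 0.345  0.861 -0.029] w 0.011 q7 -1.153
```

Request:
arm_command --rows '[[[0,0,-0.6,0,0,0],[0,0,-0.6,0,0,0],[0,0,-0.6,0,0,0],[0,0,-0.4,0,0,0],[0,0,0,0,0,0]]]'

```text
clock: 11.2
ee_pos: [0.4876, -0.1265, 0.1716]
tool_rot: [0.0, 0.98, 0.197, 0.0]
contact_force: [-4.0, 0.9, 9.5]
width: 0.0107
```

```bash
python3 -c "
from h import *
st()"
```

```text
t 11.2 pos [ 487.62 -126.45  171.58] yaw 0.3973 22.76 F [-3.99  0.89  9.49] T [ 0.374  0.905 -0.037] w 0.0107 q7 -1.155
```

Request:
arm_command --rows '[[[0,0,-0.4,0,0,0],[0,0,-0.2,0,0,0],[0,0,0,0,0,0.5],[0,0,0,0,0,0.5],[0,0,0,0,0,0.5]]]'

```text
clock: 11.7
ee_pos: [0.4879, -0.1265, 0.1712]
tool_rot: [0.0, 0.978, 0.21, 0.0]
contact_force: [-3.1, 1.7, 10.1]
width: 0.0111
```

```bash
python3 -c "
from h import *
st()"
```

```text
t 11.7 pos [ 487.88 -126.53  171.18] yaw 0.4237 24.28 F [-3.13  1.71 10.08] T [ 0.342  0.813 -0.077] w 0.0111 q7 -1.13
```

Request:
arm_command --rows '[[[0,0,0,0,0,0.4],[0,0,0,0,0,0.4],[0,0,0,0,0,0.4],[0,0,0,0,0,0.4],[0,0,0,0,0,0]]]'

```text
clock: 12.2
ee_pos: [0.4881, -0.1266, 0.1713]
tool_rot: [0.001, 0.975, 0.224, 0.001]
contact_force: [-2.5, 1.8, 9.6]
width: 0.0111
```

```bash
python3 -c "
from h import *
st()"
```

```text
t 12.2 pos [ 488.1  -126.58  171.27] yaw 0.4515 25.87 F [-2.48  1.81  9.59] T [ 0.271  0.706 -0.011] w 0.0111 q7 -1.104
```

No torque past where the stop was, so the ears are past the tooth. I keep turning.

Request:
arm_command --rows '[[[0,0,0,0,0,1],[0,0,0,0,0,1],[0,0,0,0,0,1],[0,0,0,0,0,1],[0,0,0,0,0,1]]]'

```text
clock: 12.7
ee_pos: [0.4885, -0.1267, 0.1714]
tool_rot: [0.001, 0.964, 0.266, 0.001]
contact_force: [-1.5, 0.9, 11.0]
width: 0.0112
```

```bash
python3 -c "
from h import *
st()"
```

```text
t 12.7 pos [ 488.46 -126.72  171.4 ] yaw 0.5391 30.89 F [-1.54  0.87 11.05] T [ 0.211  0.463 -0.049] w 0.0112 q7 -1.023
```

Request:
arm_command --rows '[[[0,0,0,0,0,2],[0,0,0,0,0,2],[0,0,0,0,0,2],[0,0,0,0,0,2],[0,0,0,0,0,2]]]'

```text
clock: 13.2
ee_pos: [0.4889, -0.1268, 0.1715]
tool_rot: [0.001, 0.937, 0.35, 0.001]
contact_force: [-0.7, 1.4, 9.5]
width: 0.0109
```

```bash
python3 -c "
from h import *
st()"
```

```text
t 13.2 pos [ 488.88 -126.76  171.54] yaw 0.7145 40.94 F [-0.73  1.4   9.47] T [ 0.105  0.217 -0.083] w 0.0109 q7 -0.86
```

Request:
arm_command --rows '[[[-0.2,0,0,0,0,2],[-0.2,0,0,0,0,2],[-0.2,0,0,0,0,2],[-0.2,0,0,0,0,2],[0,0,0,0,0,2]]]'

```text
clock: 13.7
ee_pos: [0.4887, -0.1267, 0.1718]
tool_rot: [0.001, 0.903, 0.43, 0.002]
contact_force: [0.7, 0.8, 8.6]
width: 0.011
```

```bash
python3 -c "
from h import *
st()"
```

```text
t 13.7 pos [ 488.68 -126.71  171.77] yaw 0.8891 50.94 F [0.74 0.79 8.64] T [ 0.206 -0.049 -0.122] w 0.011 q7 -0.698
```

Request:
arm_command --rows '[[[0,0,0,0,0,2],[0,0,0,0,0,2],[0,0,0,0,0,2],[0,0,0,0,0,2],[0,0,0,0,0,2]]]'

```text
clock: 14.2
ee_pos: [0.4885, -0.1267, 0.1717]
tool_rot: [0.001, 0.862, 0.507, 0.001]
contact_force: [0.9, 0.8, 9.5]
width: 0.0107
```

```bash
python3 -c "
from h import *
st()"
```

```text
t 14.2 pos [ 488.54 -126.7   171.71] yaw 1.0636 60.94 F [0.93 0.76 9.53] T [ 0.148 -0.022 -0.06 ] w 0.0107 q7 -0.536
```

Request:
arm_command --rows '[[[0,0,0,0,0,3],[0,0,0,0,0,3],[0,0,0,0,0,3],[0,0,0,0,0,3],[0,0,0,0,0,0]]]'

```text
clock: 14.7
ee_pos: [0.4885, -0.1267, 0.1717]
tool_rot: [0.002, 0.804, 0.595, 0.001]
contact_force: [-0.2, 0.7, 9.8]
width: 0.0107
```

```bash
python3 -c "
from h import *
st()"
```

```text
t 14.7 pos [ 488.45 -126.72  171.65] yaw 1.2735 72.96 F [-0.23  0.75  9.82] T [0.193 0.022 0.062] w 0.0107 q7 -0.343
```

Request:
arm_command --rows '[[[0,0,1,0,0,0],[0,0,1,0,0,0],[0,0,1,0,0,0],[0,0,1,0,0,0],[0,0,1,0,0,0]]]'

```text
clock: 15.2
ee_pos: [0.4884, -0.1267, 0.1764]
tool_rot: [0.001, 0.805, 0.594, 0.001]
contact_force: [1.4, 0.6, 6.5]
width: 0.0106
```

```bash
python3 -c "
from h import *
st()"
```

```text
t 15.2 pos [ 488.44 -126.74  176.44] yaw 1.2719 72.87 F [1.37 0.57 6.47] T [ 0.13  -0.292 -0.04 ] w 0.0106 q7 -0.34
```

Request:
arm_command --rows '[[[0,0,1,0,0,0],[0,0,1,0,0,0],[0,0,1,0,0,0],[0,0,0.5,0,0,0],[0,0,0.5,0,0,0]]]'

```text
clock: 15.7
ee_pos: [0.4877, -0.1267, 0.1797]
tool_rot: [0.001, 0.805, 0.594, 0.001]
contact_force: [2.3, -0.2, 4.4]
width: 0.0108
```

```bash
python3 -c "
from h import *
st()"
```

```text
t 15.7 pos [ 487.71 -126.66  179.72] yaw 1.2715 72.85 F [ 2.32 -0.2   4.42] T [-0.026 -0.715 -0.032] w 0.0108 q7 -0.337
```

Request:
arm_command --rows '[[[0,0,1,0,0,0],[0,0,1,0,0,0],[0,0,1,0,0,0],[0,0,1,0,0,0],[0,0,0,0,0,0]]]'

```text
clock: 16.2
ee_pos: [0.4856, -0.1265, 0.1825]
tool_rot: [-0.001, 0.805, 0.594, -0.001]
contact_force: [-0.8, -0.6, -2.1]
width: 0.011
```

```bash
python3 -c "
from h import *
st()"
```

```text
t 16.2 pos [ 485.58 -126.45  182.47] yaw 1.2713 72.84 F [-0.82 -0.55 -2.08] T [-0.034  0.003  0.023] w 0.011 q7 -0.333
```

Request:
arm_command --rows '[[[0,0,1,0,0,0],[0,0,1,0,0,0],[0,0,1,0,0,0],[0,0,1,0,0,0],[0,0,1,0,0,0]]]'

```text
clock: 16.7
ee_pos: [0.4868, -0.1265, 0.1883]
tool_rot: [0.0, 0.805, 0.594, 0.0]
contact_force: [-0.8, 0.9, -2.0]
width: 0.011
```

```bash
python3 -c "
from h import *
st();grab('side','d1')"
```

```text
t 16.7 pos [ 486.76 -126.5   188.3 ] yaw 1.2714 72.84 F [-0.77  0.92 -1.99] T [ 0.066 -0.051 -0.012] w 0.011 q7 -0.329
```

View pics/d1.png

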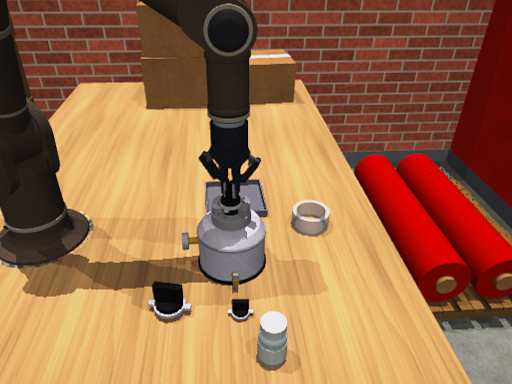

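Fz ≈ -2 N, which is just the cap's weight, so it is free. I lift straight up and carry it to the tray.

Request:
arm_command --rows '[[[0,0,6,0,0,0],[0,0,12,0,0,0],[0,0,15,0,0,0],[0,0,15,0,0,0],[0,0,12,0,0,0]]]'

```text
clock: 17.25
ee_pos: [0.4872, -0.1265, 0.25]
tool_rot: [0.001, 0.805, 0.594, 0.0]
contact_force: [0.5, -0.5, -2.1]
width: 0.0109
```

Request:
arm_command --rows '[[[0,10,0,0,0,0],[2,25,0,0,0,0],[3,32,0,0,0,0],[3,32,0,0,0,0],[3,32,0,0,0,0]]]'

```text
clock: 17.75
ee_pos: [0.4973, 0.0065, 0.2479]
tool_rot: [-0.0, 0.805, 0.594, -0.0]
contact_force: [-0.1, 0.5, -2.2]
width: 0.0109
```

Request:
arm_command --rows '[[[2,32,-10,0,0,0],[2,32,-10,0,0,0],[2,28,-10,0,0,0],[1,20,-10,0,0,0],[0,9,-5,0,0,0]]]'

```text
clock: 18.25
ee_pos: [0.5036, 0.1283, 0.2022]
tool_rot: [-0.001, 0.804, 0.595, -0.0]
contact_force: [0.5, -0.4, -3.1]
width: 0.0112
```

Request:
arm_command --rows '[[[0,0,0,0,0,0],[0,0,0,0,0,0],[0,0,0,0,0,0],[0,0,0,0,0,0],[0,0,0,0,0,0]]]'

```text
clock: 18.75
ee_pos: [0.5051, 0.1247, 0.2035]
tool_rot: [0.0, 0.805, 0.593, 0.0]
contact_force: [0.0, -0.5, -2.1]
width: 0.0109
```

```bash
python3 - <<'E'
from h import *
st();grab('side','d2');grab('wrist','w2')
z=load('d2');a=cv2.resize(z['p'][90:240,160:320,::-1],None,fx=3.6,fy=3.6,interpolation=cv2.INTER_CUBIC);cv2.imwrite('pics/d2c.png',a)
E
```

```text
t 18.75 pos [505.06 124.69 203.52] yaw 1.2699 72.76 F [ 0.04 -0.48 -2.11] T [-0.015  0.018 -0.026] w 0.0109 q7 -0.87
```

View pics/d2c.png

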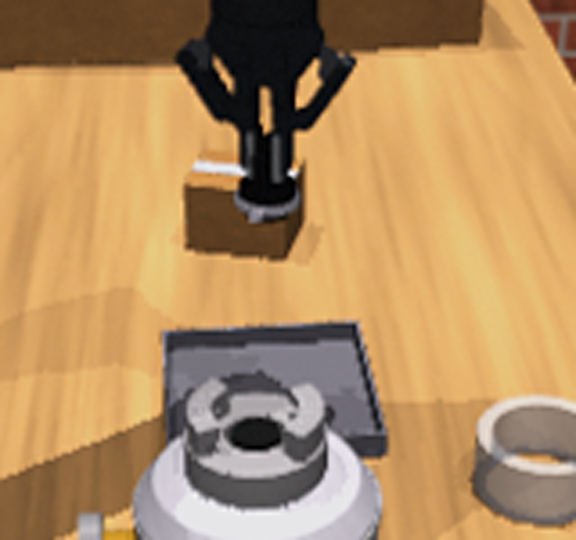

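View pics/w2.png

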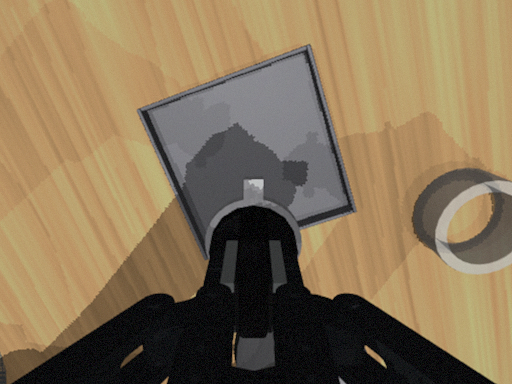

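The pot is open (bore visible at crop (258,432)), and the cap hangs level in the jaws above the tray (ring at wrist (255,225)). Now I lower it.

Request:
arm_command --rows '[[[0,0,-10,0,0,0],[0,0,-20,0,0,0],[0,0,-25,0,0,0],[0,0,-25,0,0,0],[0,0,-20,0,0,0]]]'

```text
clock: 19.35
ee_pos: [0.5041, 0.1252, 0.1012]
tool_rot: [-0.0, 0.805, 0.594, -0.001]
contact_force: [0.7, 0.6, -1.5]
width: 0.0109
```

Request:
arm_command --rows '[[[0,0,-18,0,0,0],[0,0,-15,0,0,0],[0,0,-12,0,0,0],[0,0,-8,0,0,0],[0,0,-4,0,0,0]]]'

```text
clock: 19.85
ee_pos: [0.5046, 0.1255, 0.0455]
tool_rot: [-0.0, 0.805, 0.594, -0.0]
contact_force: [-1.0, -0.1, -1.6]
width: 0.0112
```

Request:
arm_command --rows '[[[0,0,-2,0,0,0],[0,0,-2,0,0,0],[0,0,-1,0,0,0],[0,0,-1,0,0,0],[0,0,-1,0,0,0]]]'

```text
clock: 20.35
ee_pos: [0.505, 0.1255, 0.0394]
tool_rot: [0.0, 0.805, 0.594, 0.0]
contact_force: [-0.4, -0.3, -1.6]
width: 0.0109
```

```bash
python3 -c "
from h import *
st()"
```

```text
t 20.35 pos [504.98 125.47  39.4 ] yaw 1.2713 72.84 F [-0.37 -0.26 -1.6 ] T [-0.007  0.012  0.019] w 0.0109 q7 -1.047
```

Request:
arm_command --rows '[[[0,0,-0.8,0,0,0],[0,0,-0.8,0,0,0],[0,0,-0.8,0,0,0],[0,0,-0.6,0,0,0],[0,0,0,0,0,0]]]'

```text
clock: 20.85
ee_pos: [0.5047, 0.1255, 0.0361]
tool_rot: [-0.0, 0.805, 0.594, -0.0]
contact_force: [0.2, 0.5, -2.1]
width: 0.0111
```

Request:
arm_command --rows '[[[0,0,-0.4,0,0,0],[0,0,-0.4,0,0,0],[0,0,-0.4,0,0,0],[0,0,0,0,0,0],[0,0,0,0,0,0]]]'

```text
clock: 21.35
ee_pos: [0.5048, 0.1255, 0.035]
tool_rot: [0.0, 0.805, 0.594, 0.0]
contact_force: [0.6, 0.2, -1.8]
width: 0.011
```

```bash
python3 -c "
from h import *
st()"
```

```text
t 21.35 pos [504.78 125.52  35.  ] yaw 1.2714 72.85 F [ 0.64  0.2  -1.77] T [ 0.01  -0.02  -0.003] w 0.011 q7 -1.052
```

Request:
arm_command --rows '[[[0,0,-0.3,0,0,0],[0,0,-0.3,0,0,0],[0,0,-0.3,0,0,0],[0,0,0,0,0,0],[0,0,0,0,0,0]]]'

```text
clock: 21.85
ee_pos: [0.5048, 0.1255, 0.0345]
tool_rot: [0.0, 0.805, 0.594, 0.0]
contact_force: [-2.2, -0.6, 5.3]
width: 0.0105
```

```bash
python3 -c "
from h import *
st()"
```

```text
t 21.85 pos [504.83 125.53  34.54] yaw 1.2714 72.85 F [-2.18 -0.64  5.29] T [-0.203  0.492  0.016] w 0.0105 q7 -1.053
```

Request:
arm_command --rows '[[[0,0,-0.3,0,0,0],[0,0,-0.3,0,0,0],[0,0,-0.2,0,0,0],[0,0,0,0,0,0],[0,0,0,0,0,0]]]'

```text
clock: 22.35
ee_pos: [0.5049, 0.1255, 0.0345]
tool_rot: [0.001, 0.805, 0.594, 0.0]
contact_force: [-5.1, -2.4, 15.2]
width: 0.0112
```

```bash
python3 -c "
from h import *
st()"
```

```text
t 22.35 pos [504.92 125.54  34.51] yaw 1.2714 72.85 F [-5.08 -2.39 15.16] T [-0.389  1.182 -0.02 ] w 0.0112 q7 -1.054
```

Contact at TCP z 34.5, as expected. I ease the push off and then let go.

Request:
arm_command --rows '[[[0,0,0.4,0,0,0],[0,0,0.4,0,0,0],[0,0,0.1,0,0,0],[0,0,0,0,0,0],[0,0,0,0,0,0]]]' --force 20

```text
clock: 22.85
ee_pos: [0.5048, 0.1255, 0.0345]
tool_rot: [0.0, 0.805, 0.594, 0.0]
contact_force: [-1.8, -0.4, 7.0]
width: 0.0112
```

Request:
arm_command --rows '[[[0,0,0,0,0,0],[0,0,0,0,0,0],[0,0,0,0,0,0],[0,0,0,0,0,0],[0,0,0,0,0,0]]]' --jaw 60

```text
clock: 23.35
ee_pos: [0.5048, 0.1255, 0.0341]
tool_rot: [-0.0, 0.805, 0.594, -0.0]
contact_force: [-0.3, 0.6, 0.1]
width: 0.0654
```

Request:
arm_command --rows '[[[0,0,0,0,0,0],[0,0,0,0,0,0],[0,0,0,0,0,0],[0,0,0,0,0,0],[0,0,0,0,0,0]]]'

```text
clock: 23.85
ee_pos: [0.5048, 0.1255, 0.0342]
tool_rot: [0.0, 0.805, 0.594, 0.0]
contact_force: [-0.2, 0.2, 0.2]
width: 0.0653
```

```bash
python3 -c "
from h import *
st()"
```

```text
t 23.85 pos [504.78 125.5   34.19] yaw 1.2713 72.84 F [-0.25  0.25  0.22] T [ 0.001  0.001 -0.041] w 0.0653 q7 -1.053
```

Request:
arm_command --rows '[[[0,0,5,0,0,0],[0,0,15,0,0,0],[0,0,25,0,0,0],[0,0,30,0,0,0],[0,0,30,0,0,0]]]'

```text
clock: 24.35
ee_pos: [0.5046, 0.1257, 0.1414]
tool_rot: [-0.0, 0.805, 0.594, 0.0]
contact_force: [1.4, -1.0, -0.0]
width: 0.0654
```

Request:
arm_command --rows '[[[0,0,30,0,0,0],[0,0,25,0,0,0],[0,0,10,0,0,0],[0,0,0,0,0,0],[0,0,0,0,0,0]]]'

```text
clock: 24.85
ee_pos: [0.5044, 0.1251, 0.2037]
tool_rot: [0.0, 0.805, 0.594, -0.0]
contact_force: [0.2, 0.6, -0.3]
width: 0.065
```

```bash
python3 - <<'E'
from h import *
st();grab('side','d3');grab('wrist','w3');grab('scene','s3')
z=load('w3');P=cloud(z);p=z['p']
m=(p.max(2)<60)&(P[...,2]>.055)&(P[...,2]<.07)
n,l,s,c=cv2.connectedComponentsWithStats(m.astype(np.uint8))
for i in range(1,n):
    if s[i,4]>80: q=P[l==i];print(s[i],q.mean(0),np.percentile(q[:,2],[5,95]),cv2.minAreaRect((q[:,:2]*1000).astype(np.float32)))
a=np.hstack([load('d3')['p'][100:340,140:340],load('d0')['p'][100:340,140:340]])[:,:,::-1];cv2.imwrite('pics/cmp.png',cv2.resize(a,None,fx=2,fy=2))
E
```

```text
t 24.85 pos [504.37 125.14 203.68] yaw 1.2712 72.84 F [ 0.17  0.64 -0.32] T [-0.026 -0.011  0.032] w 0.065 q7 -0.872
[248 147  14  52 706] [0.50562195 0.1268408  0.06118665] [0.05970349 0.0625149 ] ((505.43792724609375, 125.86306762695312), (45.39583969116211, 11.576786994934082), 72.67879486083984)
```

View pics/cmp.png

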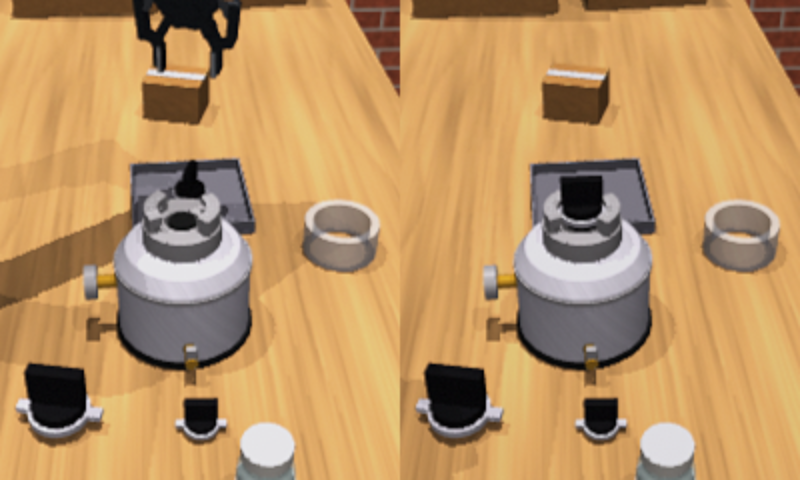

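View pics/w3.png

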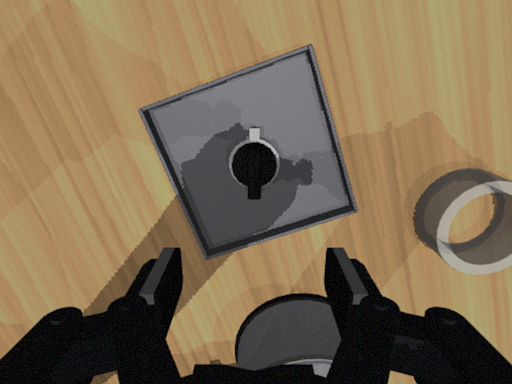

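The cap stands upright in the middle of the tray (wrist (254,165)). Its bar top is flat at z≈0.061 against 0.062 expected. The bystanders look unmoved and the gripper is clear, so I'm handing in.

```bash
python3 -c "
from h import *
print(robot.job_done())"
```

```text
the job is handed in; nothing more can be done
None
```

The pot is open, the cap stands upright with its grip bar up in the grey tray, and I handed the job in at about 25 s of the 69 s allowed.

- **Turning and pushing:** I turned the cap anticlockwise and felt the stop about 0.40 rad on, where the torque climbed about 0.1 Nm per 0.01 rad to a peak of 0.40 Nm. I then backed off to take the torque away. I pushed about 7.5 mm down, reading 9.5–11 N, and turned on to about 0.87 rad past the stop.
- **Lifting:** I eased the cap up until only its weight, about 2 N, was on the gripper. Then I lifted it straight off.
- **Setting down:** The cap touched the tray floor at the expected height. My last small step down pushed it to about 15 N for a moment. I eased that off to 7 N before opening the jaws.

**Last checks:**
- The cap is centred at about (0.505, 0.126), the tray's centre, with the top of its bar level at 61 mm (62 mm expected).
- The pot's bore is open.
- The tape roll, carton, jar and both spare caps look unmoved in the side view, judged by eye.
- The gripper is clear, with the fingertips about 140 mm above the cap.
- The final scene-camera picture was saved but not viewed.
- One early measurement disagreed: the pot's position from the scene camera did not fit. I used the side and wrist cameras instead, which agreed within 1 mm.

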